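Swap two wagons between their sidings

TASK

On the two concrete siding slabs in front of you, the red boxcar and the blue gondola stand in each other's place. Swap them, so that the red boxcar stands on the siding with the red buffer stop and the blue gondola on the one with the blue buffer stop, each in the middle of its slab and in line with its rails; the bare table between the slabs is free for parking one meanwhile. Set them down gently on their wheels, never drop or tip them, and let go.

Things in the scene. Friction and masses are not known exactly. Their poses are not given: they have to be found in the camera images.
- boxcar: Closed model boxcar, dark red, 169 x 38 x 54 mm high, 0.12 kg; starts on the blue siding, not on the far tracks. Origin: middle of its underside, at the wheel bottoms; x along its length, y across, z up. Flat sides, 32 to 34 mm apart, 11 to 52 mm above the origin: grip across them at mid-length. Wheels do not turn. The green boxcar elsewhere is not part of the job.
- gondola: Open-topped blue model gondola wagon, 181 x 37 x 31 mm high, 0.09 kg; starts on the red siding. Origin: middle of its underside, at the wheel bottoms; x along its length, y across, z up. Straight sides, 34 mm apart, 11 to 30 mm above the origin: grip across them at mid-length. Wheels do not turn. The brown gondola elsewhere is not part of the job.
- red_siding: Fixed flat concrete slab, 226 x 70 x 8 mm, two flush rails (no groove) along it, red stripe at its near end, red buffer stop (35 mm above the table) at its far end. Origin: middle of its underside, on the table; x along the rails to the stop (its face at x = 98 mm), y across, z up; wagons stand on its top, 8 mm up. Left or right, up to 15 degrees askew.
- blue_siding: The same slab with blue stripe and blue buffer stop, on the other side; same axes and sizes. The table (z = 0) between the two slabs is bare, at least 140 mm wide about the midpoint of the two slab origins: room to park a wagon there lengthwise along world x. Other things on the table stay below 90 mm near the work.
There are look-alikes about, which are no part of the job. There is more than one size of the boxcar; the job needs the larger.

How it is judged:
By the outcome, as a careful person would: the job done as asked, in the order asked, and still so for the second after the job is handed in, with the robot touching nothing.
It also fails if it takes over 72 s, if anything falls off the work surface, if the arm or the gripper's body presses on something with over 40 N, if the wrist force passes 120 N, or if a joint passes its speed limit or range.

ROBOT

A 6-joint arm with a two-finger parallel gripper is mounted at the origin on a cart in front of the work surface, level with it; the furniture and walls round the work are solid. World frame = base frame: x ahead of the robot, y to its left, z up, the work surface at z = 0. Lengths are in m, angles in rad, forces in N, time in s.
With the tool pointing down it reaches from about 0.3 to 0.825 m from the base axis. Payload 5.4 kg.
Tool frame: the origin (TCP) lies at the very end of the fingers, on their centre line; the grasp point (between the pads) lies 19 mm behind it; z points along the fingers, y is the line along which they close (so a half turn about z gives the same grasp; the last joint's range is limited). The gripper opens to 92 mm and grips with 3 to 60 N. Pads are 20 mm wide; open, the fingers measure 128 mm over their backs; the gripper's body (75 mm by 189 mm) begins 69 mm behind the grasp point.
Start: joints at [-1.379, 0.158, 1.597, -0, 1.386, -0.21], TCP at [0.225, -0.529, 0.215] pointing down, gripper open.
Joint ranges: [-2.91, 2.91], [-0.94, 2.29], [0.18, 2.7], [-1.29, 4.43], [0.17, 2.64], [-3, 3]. Speed limits (rad/s): [2.57, 2.57, 3.14, 3.14, 3.14, 3.14].

INTERFACE

Orientations are given as a unit quaternion [w, x, y, z].
In Python, from plant import sensors, imaging, robot gives the robot as it stands.
- The arm moves only by the shell command python3 -m handwheel 'ROWS' [OPENING] [FORCE]. ROWS is JSON, one flat list of numbers, 6 for each row, row after row: the shift along the world's x, y, z normalised to -1 to 1, where 1 is 15 cm, then the turn, a rotation vector about the world's x, y, z normalised to -1 to 1, where 1 is 30 degrees. A call has 1 to 12 rows; each row is the pose to reach, as a shift and turn from the pose commanded when the call began; what a row does not reach only later rows make up. A row lasts 1/12 s, in which the tool goes at most 41.7 mm and 7.16 degrees, less where a joint would pass 70% of its speed; a pose out of reach is approached as far as the arm can. A call with a number of a shift or a turn outside -1 to 1 is refused whole. A call with a gripper value outside its range is refused whole. OPENING is the opening, from 0 (shut) to 1 (fully open), set as the call begins (- or left out, the last holds). The fingers move at their own pace and stop on an object; FORCE is the grip in N (left out, the last holds). Time passes only in rows, so rows that repeat a pose let the fingers close. It gives the time, the measured TCP pose, the force, the opening and the grip force at its end, in the units of the state.
- sensors.state(): the state, without advancing time (a new reading comes with each control period).
- imaging.read_camera(name): name is "scene" or "top" or "wrist"; returns a dict with "pixels" (384x512x3 uint8, red, green, blue), "range_z" (384x512 float32, m along the optical axis (not along the pixel's ray), 0 where there is no reading), "camera_matrix" (3x3 intrinsics, pixels), "rvec" (rotation vector, rad) and "tvec" (3), from world to camera coordinates, as OpenCV has them; the wrist camera has in their place "T_tool_cam" (4x4, takes a point from camera to tool coordinates, whose origin is the TCP and whose axes are the flange's). Camera axes: x right, y down, z forward; pixel columns grow to the right and rows downward; lengths in m; the calibration is good to about 2 mm. A picture is of the moment at which its call begins: read the wrist's pose just before it.
- robot.finish_job(): hands the job in; it is judged then, once.
The state is a dict: "t": time; "joints": joint angles; "joint_vel": joint speeds; "joint_torque": joint torques, N m; "tcp_pos": TCP position; "orientation": TCP orientation; "wrist_force": force on the tool from outside, world axes, zero at the start; "moment": the same for the moment, N m; "grip_width": opening from 0.0 (shut) to 1.0 (fully open); "finger_force": force on a finger pad.
Only numpy, scipy, OpenCV 4.12 (cv2) and the standard library are available. Lean on these libraries where they do the work, as an engineer would, in place of code of your own. Each camera call takes 0.05 s, during which the arm holds its last target. There are 200 camera calls.

## Working session

There is one attempt and no reset: what is moved stays moved. The work goes in short steps, Python scripts to look and compute and a shell command to move; the robot and the scene stay as the last step left them, time stands still between calls to the robot, and variables do not carry over. Pictures are saved under pics/ and viewed, at most 10 in all, crops included, and the job is handed in when it is done.

```bash
mkdir -p pics; cat > h.py <<'E'
import numpy as np, cv2
from plant import sensors, imaging, robot
def cam(n):
    s=sensors.state(); c=imaging.read_camera(n); c['s']=s
    K=np.array(c['camera_matrix'])
    if n=='wrist':
        from scipy.spatial.transform import Rotation as R
        q=s['orientation']; T=np.eye(4); T[:3,:3]=R.from_quat([q[1],q[2],q[3],q[0]]).as_matrix(); T[:3,3]=s['tcp_pos']
        W=T@np.array(c['T_tool_cam'])
    else:
        M=np.eye(4); M[:3,:3]=cv2.Rodrigues(np.array(c['rvec'],float))[0]; M[:3,3]=np.ravel(c['tvec']); W=np.linalg.inv(M)
    z=c['range_z']; v,u=np.mgrid[:z.shape[0],:z.shape[1]]
    P=np.stack([(u-K[0,2])/K[0,0]*z,(v-K[1,2])/K[1,1]*z,z],-1)
    c['xyz']=P@W[:3,:3].T+W[:3,3]; c['W']=W
    return c
def save(c,f): cv2.imwrite('pics/'+f,c['pixels'][...,::-1])
E
python3 - <<'E'
from h import *
for n in('top','scene'):
    c=cam(n); save(c,n+'0.png'); print(n,c['W'][:3,3]); np.savez(n+'0.npz',p=c['pixels'],x=c['xyz'],z=c['range_z'])
    t=np.hstack([c['pixels'][...,::-1]])
print(sensors.state())
E
```

```text
top [ 0.50357784 -0.01343618  0.98776838]
scene [0.23920642 0.80144921 0.67247164]
{'t': 0.1, 'joints': array([-1.37908044e+00,  1.58967254e-01,  1.59808811e+00,  8.43177138e-06,
        1.38618485e+00, -2.10096846e-01]), 'joint_vel': array([-0.00160861, -0.00139716, -0.00346825,  0.00061423,  0.0005114 ,
        0.00069016]), 'joint_torque': array([ 3.85837257e-04, -3.86505890e+01, -3.22959352e+01,  7.04272091e-02,
        3.39158275e-02, -4.85239241e-05]), 'tcp_pos': array([ 0.22475233, -0.52865539,  0.21373703]), 'orientation': array([-8.23704504e-04,  9.79885930e-01,  1.99556721e-01,  1.17142355e-05]), 'wrist_force': array([-0.31901456, -0.46208944,  0.23717947]), 'moment': array([ 0.00368267, -0.00586871,  0.0187667 ]), 'finger_force': 0.0, 'grip_width': 1.0051254226919897}
```

View pics/top0.png

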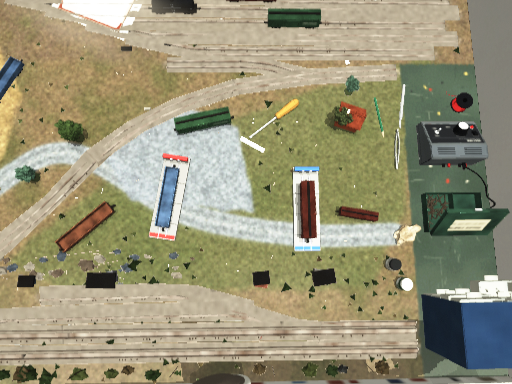

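View pics/scene0.png

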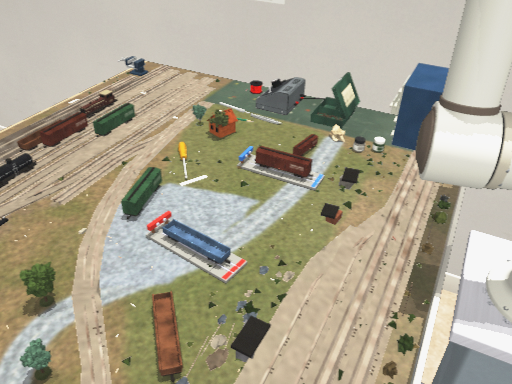

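Top view: the red siding is at (169,197) with the blue gondola on it, and the blue siding is at (307,208) with the red boxcar on it.

Look-alikes:
- **Boxcar:** small red boxcar (357,214), green boxcar (203,120) and the dark wagons on the far tracks, at scene (55,130). I choose top (307,208), the large red one on the blue slab.
- **Gondola:** blue wagon (8,75) and brown gondola (86,227). I choose top (169,197).

Next I measure from both views.

```bash
cat > m.py <<'E'
from h import *
def fit(pts):
    (c,s,a)=cv2.minAreaRect((pts[:,:2]*1000).astype(np.float32))
    if s[0]<s[1]: s=(s[1],s[0]); a+=90
    a=(a+90)%180-90
    return np.round([c[0],c[1],*s,a],1)
def measure(c,boxes,n):
    for nm,(x0,x1,y0,y1,z0,z1) in boxes.items():
        X=c['xyz'];m=(c['range_z']>0)&(X[...,0]>x0)&(X[...,0]<x1)&(X[...,1]>y0)&(X[...,1]<y1)&(X[...,2]>z0)&(X[...,2]<z1)
        k,l,st,_=cv2.connectedComponentsWithStats(m.astype(np.uint8))
        for i in range(1,k):
            if st[i,4]>25:
                P=X[l==i]; print(n,nm,st[i,4],fit(P),'z pct',np.round(np.percentile(P[:,2],[5,50,95])*1000,1),'rgb',np.median(c['pixels'][l==i],0))
E
python3 - <<'E'
from m import *
d=np.load('top0.npz')
for u,v in((170,197),(307,208),(175,158),(163,236),(306,170),(306,246),(240,230),(203,120),(357,214)): print(u,v,np.round(d['x'][v,u]*1000))
for n in('top','scene'):
    d=np.load(n+'0.npz'); c=dict(pixels=d['p'],xyz=d['x'],range_z=d['z'])
    measure(c,{'all>13':(.3,.68,-.3,.4,.014,.2),'slab':(.3,.68,-.3,.4,.004,.2)},n)
    p=d['p']; 
d=np.load('top0.npz')['p'][:, :, ::-1]
a=cv2.resize(d[145:265,145:385],(800,400),interpolation=cv2.INTER_CUBIC); cv2.imwrite('pics/crop.png',a)
E
```

```text
170 197 [660. 196.  23.]
307 208 [ 624. -158.   56.]
175 158 [763. 183.  34.]
163 236 [560. 215.   7.]
306 170 [ 730. -163.   26.]
306 246 [ 529. -160.    5.]
240 230 [574.  14.   1.]
203 120 [860. 109.  52.]
357 214 [ 610. -292.   31.]
top all>13 796 [ 610.9 -161.5  138.1   38.6    1.1] z pct [30.8 57.2 61.2] rgb [89. 41. 32.]
top all>13 568 [628.3 207.7 108.5  38.   -8.3] z pct [19.3 23.1 38.6] rgb [101. 134. 169.]
top all>13 296 [613.6 380.4  77.5  37.4 -48.9] z pct [14.2 17.5 31.6] rgb [122.  74.  51.]
top all>13 199 [ 616.9 -275.3   52.6   25.2   82. ] z pct [20.2 32.6 35.9] rgb [84. 39. 31.]
top all>13 373 [ 454.2 -198.7   58.5   43.8  -80.6] z pct [25.8 29.5 31.9] rgb [29. 27. 25.]
top all>13 492 [450.6 361.3  74.6  45.4 -86.4] z pct [29.4 34.  36.8] rgb [29. 27. 25.]
top all>13 270 [447.2 -39.3  43.   42.9   4.8] z pct [18.6 23.2 26.6] rgb [30. 29. 26.]
top all>13 45 [437.5 260.   46.3  11.9 -83.6] z pct [14.1 15.  18. ] rgb [191. 179. 150.]
top all>13 74 [423.5 110.4  73.4  17.2  71.7] z pct [14.4 15.4 17.7] rgb [188. 176. 151.]
top all>13 74 [401.3  41.6  64.2  20.7  73.4] 
[... 4858 characters left out ...]
210.  132.9  72.   -7.9] z pct [ 5.7  9.4 36.6] rgb [116. 130. 135.]
scene slab 28 [485.7 155.4  15.2  14.2 -30.7] z pct [ 4.5  6.2 10.2] rgb [50.  57.5 35. ]
scene slab 48 [507.3 187.3  17.2  16.  -65.1] z pct [4.5 5.8 7.7] rgb [110.  117.5 123. ]
scene slab 45 [459.8 178.2  20.5  13.8 -66.9] z pct [4.2 5.3 8.4] rgb [179. 166. 143.]
scene slab 704 [611.6 379.1  78.7  37.1 -48.8] z pct [12.  14.2 30.1] rgb [135.   88.5  62. ]
scene slab 40 [518.9 332.5  19.4   9.7 -86.2] z pct [4.3 5.4 6.9] rgb [107.5 116.  117.5]
scene slab 112 [501.9 376.1  24.4  21.4 -89.4] z pct [4.2 6.3 9.3] rgb [185. 173. 150.]
scene slab 58 [485.  393.7  20.5  14.9  17.3] z pct [ 4.7  8.8 11.7] rgb [135.5 117.5  96. ]
```

View pics/crop.png

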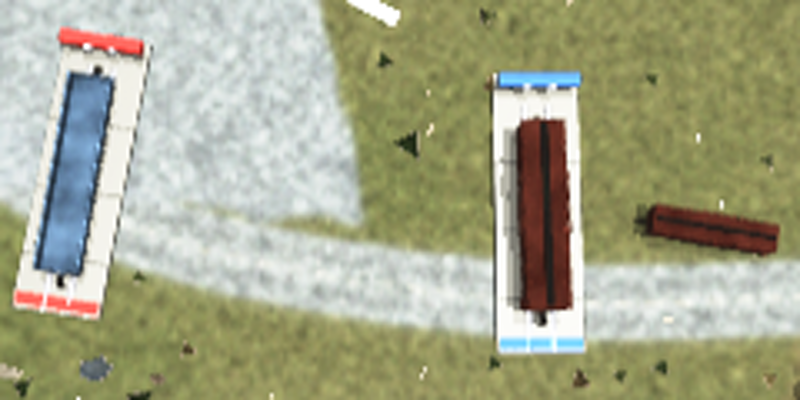

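The crop confirms the large red boxcar on the slab with the blue stop (545,215) and the blue gondola on the slab with the red stop (75,175). The small red boxcar is off-slab at (715,230). My x window cut the slabs off at the far end, so I refit with it extended.

```bash
python3 - <<'E'
from m import *
for n in('top','scene'):
    d=np.load(n+'0.npz'); c=dict(pixels=d['p'],xyz=d['x'],range_z=d['z'])
    B={'box top':(.5,.72,-.21,-.11,.045,.08),'gon':(.55,.744,.14,.27,.017,.06),'blue slab':(.5,.77,-.215,-.1,.0035,.045),'red slab':(.5,.8,.12,.28,.0035,.045),
    'bstop':(.71,.8,-.22,-.1,.02,.045),'rstop':(.745,.82,.12,.28,.02,.045)}
    measure(c,B,n)
E
```

```text
top box top 819 [ 623.4 -161.3  147.    38.6    1.1] z pct [53.5 57.6 61.3] rgb [92. 42. 33.]
top gon 912 [659.  203.2 170.6  38.   -8.3] z pct [19.4 23.2 38.6] rgb [102. 135. 171.]
top blue slab 1388 [ 633.5 -162.5  231.4   75.5    1.4] z pct [ 4.8  8.  34.9] rgb [226. 231. 242.]
top red slab 2249 [666.6 203.6 227.3  77.7  -8.6] z pct [ 5.6 10.5 36.5] rgb [210. 169. 193.]
top red slab 44 [510.2 187.1  18.8  17.4 -71.3] z pct [3.7 6.4 8.8] rgb [ 98.  106.5 104.5]
top bstop 129 [ 733.  -162.6   64.5   12.8   89.9] z pct [27.  33.5 37.8] rgb [119. 187. 249.]
top rstop 121 [765.6 184.4  65.7  12.6  81.4] z pct [24.8 34.  36.8] rgb [254. 107.  98.]
scene box top 582 [ 6.215e+02 -1.614e+02  1.480e+02  4.060e+01 -4.000e-01] z pct [46.6 56.6 60.8] rgb [95.  54.  45.5]
scene gon 1254 [655.  202.5 170.3  40.1  -8.3] z pct [20.  26.2 38. ] rgb [ 74.   93.  115.5]
scene blue slab 1448 [ 6.406e+02 -1.618e+02  2.500e+02  7.320e+01  2.000e-01] z pct [ 5.2  9.2 41.2] rgb [115. 116. 115.]
scene red slab 2918 [662.8 201.4 226.4  72.8  -9.3] z pct [ 5.7 16.  36.5] rgb [117. 126. 129.]
scene red slab 49 [507.3 187.3  17.2  16.1 -64.3] z pct [3.8 5.7 7.7] rgb [109. 117. 123.]
scene bstop 98 [ 730.3 -163.6   67.2   13.2   87.4] z pct [24.4 32.6 36. ] rgb [ 95.  151.5 216.5]
scene rstop 197 [763.  184.2  66.3  15.   81.5] z pct [23.  32.4 36. ] rgb [218.  81.  69.]
```

```bash
python3 -m handwheel '[1,1,0.3,0,0,-0.73, 1,1,0.3,0,0,-0.73, 1,1,0.3,0,0,-0.73, 1,1,0.3,0,0,-0.73, 1,1,0.3,0,0,-0.73, 1,1,0.3,0,0,-0.73, 1,1,0.3,0,0,-0.73]' 1
python3 -m handwheel '[1,1,0,0,0,0, 1,1,0,0,0,0, 1,1,0,0,0,0, 1,1,0,0,0,0, 1,1,0,0,0,0, 1,1,0,0,0,0, 1,1,0,0,0,0]'
python3 -m handwheel '[0.5,0.45,0,0,0,0, 0.5,0.45,0,0,0,0, 0.5,0.45,0,0,0,0, 0.5,0.45,0,0,0,0, 0.5,0.45,0,0,0,0]'
python3 - <<'E'
from m import *
c=cam('wrist'); save(c,'w1.png'); print(c['s']['tcp_pos'],c['s']['orientation'],c['W'].round(3))
B={'box top':(.5,.72,-.21,-.11,.045,.08),'blue slab':(.5,.77,-.215,-.1,.0035,.015), 'bstop':(.71,.8,-.22,-.1,.02,.045)}
measure(c,B,'w')
np.savez('w1.npz',p=c['pixels'],x=c['xyz'],z=c['range_z'])
E
```

```text
t: 0.68
tcp_pos: [0.377, -0.3772, 0.2603]
orientation: [0.0, 1.0, 0.012, 0.001]
wrist_force: [0.7, -0.2, -0.6]
grip_width: 1.004
finger_force: 0.0
t: 1.27
tcp_pos: [0.5251, -0.2287, 0.2585]
orientation: [-0.0, 1.0, 0.011, -0.001]
wrist_force: [-0.2, 0.4, -0.1]
grip_width: 1.002
finger_force: 0.0
t: 1.68
tcp_pos: [0.599, -0.1636, 0.2588]
orientation: [0.0, 1.0, 0.009, -0.001]
wrist_force: [-0.4, -0.4, -0.6]
grip_width: 1.0
finger_force: 0.0
[ 0.59896682 -0.1635745   0.25882746] [ 2.72857517e-04  9.99956350e-01  9.29921245e-03 -8.65025042e-04] [[ 0.018 -0.97  -0.241  0.667]
 [-1.    -0.018 -0.004 -0.163]
 [-0.     0.241 -0.97   0.428]
 [ 0.     0.     0.     1.   ]]
w box top 4121 [ 6.224e+02 -1.636e+02  1.467e+02  3.640e+01 -2.000e-01] z pct [54.6 57.6 60.5] rgb [91. 47. 40.]
w box top 45 [ 6.318e+02 -1.437e+02  4.900e+01  2.000e-01  4.000e-01] z pct [52.  52.9 54.1] rgb [128. 112. 105.]
w blue slab 5236 [ 629.5 -162.3  223.    77.5    1.1] z pct [6.  7.4 8.8] rgb [230. 224. 224.]
w bstop 688 [ 732.1 -164.9   65.3   12.9   89.3] z pct [27.4 34.2 35.7] rgb [126. 196. 254.]
```

View pics/w1.png

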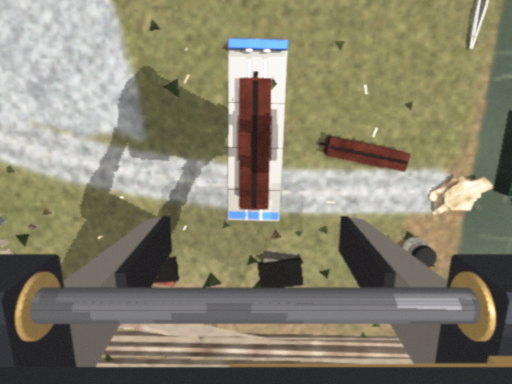

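The picture shows the boxcar at (255,143) on the slab with the blue stop (258,45), with the small boxcar apart at (366,153). Next I fit edge lines for precise yaw.

```bash
cat >> m.py <<'E'
def edges(c,box,guess,n='',q=(1,99)):
    "guess x,y,yawdeg: returns centre/yaw by edge lines, robust"
    x0,x1,y0,y1,z0,z1=box; X=c['xyz']
    m=(c['range_z']>0)&(X[...,0]>x0)&(X[...,0]<x1)&(X[...,1]>y0)&(X[...,1]<y1)&(X[...,2]>z0)&(X[...,2]<z1)
    k,l,st,_=cv2.connectedComponentsWithStats(m.astype(np.uint8)); m=l==1+st[1:,4].argmax()
    P=X[m]*1000; x,y,yaw=guess
    for _ in range(3):
        a=np.radians(yaw); R=np.array([[np.cos(a),np.sin(a)],[-np.sin(a),np.cos(a)]]); L=(P[:,:2]-[x,y])@R.T
        bx=np.arange(L[:,0].min()+10,L[:,0].max()-10,4); e=[]
        for b in bx:
            s=L[np.abs(L[:,0]-b)<3,1]
            if len(s)>5: e.append((b,*np.percentile(s,q)))
        e=np.array(e); fl=[]
        for j in(1,2):
            k=np.ones(len(e),bool)
            for _ in range(4):
                f=np.polyfit(e[k,0],e[k,j],1); r=np.abs(e[:,j]-np.polyval(f,e[:,0])); k=r<max(1,2*np.median(r))
            fl.append(f)
        core=L[np.abs(L[:,1]-(fl[0][1]+fl[1][1])/2)<12,0] 
        xe=np.percentile(L[:,0],[.5,99.5]); d=np.array([xe.mean(),(fl[0][1]+fl[1][1])/2])@R
        x+=d[0];y+=d[1]; yaw+=np.degrees((fl[0][0]+fl[1][0])/2)
    print(n,'x,y,yaw',np.round([x,y,yaw],1),'len,wid',np.round([np.ptp(xe),fl[1][1]-fl[0][1]],1),'edge yaw diff',np.round(np.degrees(fl[1][0]-fl[0][0]),1),'z',np.percentile(P[:,2],[5,50,95]).round(1))
    return x,y,yaw
E
python3 - <<'E'
from m import *
for n in('w1','top0','scene0'):
    d=np.load(n+'.npz'); c=dict(pixels=d['p'],xyz=d['x'],range_z=d['z'])
    edges(c,(.5,.72,-.21,-.11,.045,.08),(623,-162,0),n+' box')
    edges(c,(.5,.78,-.215,-.1,.0035,.013),(627,-162,0),n+' bslab')
    if n!='w1':
        edges(c,(.55,.744,.14,.27,.017,.06),(657,203,-8.5),n+' gon')
        edges(c,(.5,.8,.12,.28,.0035,.013),(660,201,-8.5),n+' rslab')
E
```

```text
w1 box x,y,yaw [ 6.225e+02 -1.632e+02  1.000e-01] len,wid [145.3  34.2] edge yaw diff 0.5 z [54.6 57.6 60.5]
w1 bslab x,y,yaw [ 6.258e+02 -1.638e+02 -5.000e-01] len,wid [214.   68.7] edge yaw diff -0.2 z [6.  7.4 8.8]
top0 box x,y,yaw [ 6.232e+02 -1.615e+02  2.000e-01] len,wid [146.   33.4] edge yaw diff 0.7 z [53.5 57.6 61.3]
top0 bslab x,y,yaw [ 6.281e+02 -1.626e+02 -6.000e-01] len,wid [218.5  67.4] edge yaw diff 0.3 z [ 4.7  7.7 10.5]
top0 gon x,y,yaw [660.3 202.4  -8.3] len,wid [160.3  34.4] edge yaw diff 0.0 z [19.4 23.2 38.6]
top0 rslab x,y,yaw [662.1 201.7  -9.4] len,wid [217.4  68.1] edge yaw diff -0.2 z [ 5.   7.9 10.8]
scene0 box x,y,yaw [ 6.209e+02 -1.609e+02  5.000e-01] len,wid [145.9  33.8] edge yaw diff -1.7 z [46.6 56.6 60.8]
scene0 bslab x,y,yaw [ 6.28e+02 -1.44e+02 -6.00e-01] len,wid [223.4  32.1] edge yaw diff 0.6 z [ 4.8  7.6 10.1]
scene0 gon x,y,yaw [657.1 201.9  -8.2] len,wid [163.8  35.9] edge yaw diff 0.5 z [20.  26.2 38. ]
scene0 rslab x,y,yaw [665.6 221.8  -8.3] len,wid [224.6  27.9] edge yaw diff -2.0 z [5.  7.5 9.5]
```

```bash
python3 -m handwheel '[0.16,0,-0.2,0,0,-0.03, 0.16,0,-0.4,0,0,-0.03, 0.16,0,-0.6,0,0,-0.03, 0.16,0,-0.8,0,0,-0.03, 0.16,0,-1,0,0,-0.03, 0.16,0,-1,0,0,-0.03]' 1
python3 -m handwheel '[0,0,-0.15,0,0,0, 0,0,-0.3,0,0,0, 0,0,-0.45,0,0,0, 0,0,-0.59,0,0,0, 0,0,-0.59,0,0,0, 0,0,-0.59,0,0,0]'
```

```text
t: 2.23
tcp_pos: [0.618, -0.162, 0.1023]
orientation: [-0.002, 1.0, 0.001, -0.006]
wrist_force: [-0.4, 0.5, -1.3]
grip_width: 1.0
finger_force: 0.0
t: 2.73
tcp_pos: [0.6232, -0.163, 0.0218]
orientation: [-0.0, 1.0, 0.001, -0.0]
wrist_force: [-0.0, 0.0, 0.2]
grip_width: 0.999
finger_force: 0.0
```

```bash
python3 -m handwheel '[0,0,0,0,0,0, 0,0,0,0,0,0, 0,0,0,0,0,0, 0,0,0,0,0,0, 0,0,0,0,0,0, 0,0,0,0,0,0, 0,0,0,0,0,0, 0,0,0,0,0,0, 0,0,0,0,0,0, 0,0,0,0,0,0, 0,0,0,0,0,0, 0,0,0,0,0,0]' 0.2 10
```

```text
t: 3.73
tcp_pos: [0.6238, -0.1617, 0.021]
orientation: [-0.0, 1.0, 0.002, -0.0]
wrist_force: [-0.1, 0.7, -1.0]
grip_width: 0.366
finger_force: 10.0
```

```bash
python3 -m handwheel '[0,0,0.08,0,0,0, 0,0,0.2,0,0,0, 0,0,0.4,0,0,0, 0,0.1,0.4,0,0,0, 0.05,0.25,0.4,0,0,0, 0.1,0.45,0.4,0,0,0, 0.14,0.65,0.4,0,0,0, 0.14,0.8,0.4,0,0,0, 0.14,0.92,0.4,0,0,0, 0.14,1,0.4,0,0,0, 0.14,1,0.4,0,0,0]'
python3 -m handwheel '[0,0.08,0,0,0,0, 0,0.16,0,0,0,0, 0,0.22,0,0,0,0, 0,0.22,-0.1,0,0,0, 0,0.22,-0.2,0,0,0, 0,0.22,-0.3,0,0,0, 0,0.22,-0.36,0,0,0, 0,0.22,-0.4,0,0,0, 0,0.22,-0.42,0,0,0, 0,0.22,-0.42,0,0,0]'
python3 - <<'E'
from m import *
c=cam('scene'); save(c,'s2.png')
measure(c,{'box':(.5,.75,-.08,.09,.003,.1)},'s')
E
```

```text
t: 4.65
tcp_pos: [0.6444, -0.0089, 0.081]
orientation: [-0.0, 1.0, 0.003, -0.0]
wrist_force: [0.9, 0.4, -1.3]
grip_width: 0.366
finger_force: 10.0
t: 5.48
tcp_pos: [0.6447, 0.0213, 0.0177]
orientation: [-0.0, 1.0, 0.002, -0.0]
wrist_force: [0.3, -0.2, -1.5]
grip_width: 0.364
finger_force: 10.0
s box 1208 [640.9  24.4 161.   69.7  17.2] z pct [15.1 44.5 72.1] rgb [80. 48. 41.]
```

View pics/s2.png

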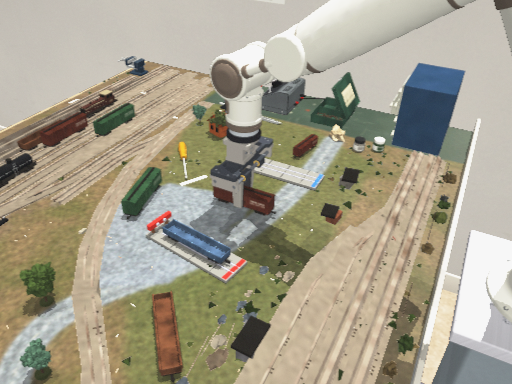

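The boxcar is held level at scene (255,198), just above the bare table. I lower the last millimetres in small steps.

```bash
python3 -m handwheel '[0,0,-0.01,0,0,0, 0,0,-0.02,0,0,0, 0,0,-0.025,0,0,0, 0,0,-0.025,0,0,0, 0,0,-0.025,0,0,0]'; python3 -m handwheel '[0,0,-0.005,0,0,0, 0,0,-0.005,0,0,0, 0,0,-0.005,0,0,0]'
```

```text
t: 5.95
tcp_pos: [0.6449, 0.0213, 0.0145]
orientation: [-0.0, 1.0, 0.002, 0.0]
wrist_force: [0.5, 0.0, -0.9]
grip_width: 0.368
finger_force: 10.0
t: 6.2
tcp_pos: [0.6448, 0.0213, 0.0135]
orientation: [-0.0, 1.0, 0.002, -0.0]
wrist_force: [-0.7, -0.7, -0.3]
grip_width: 0.368
finger_force: 10.0
```

```bash
python3 -m handwheel '[0,0,-0.005,0,0,0, 0,0,-0.005,0,0,0, 0,0,-0.005,0,0,0]';python3 -m handwheel '[0,0,-0.005,0,0,0, 0,0,-0.005,0,0,0, 0,0,-0.005,0,0,0]'
```

```text
t: 6.45
tcp_pos: [0.645, 0.0213, 0.013]
orientation: [0.0, 1.0, 0.002, 0.0]
wrist_force: [0.1, 0.2, -0.5]
grip_width: 0.367
finger_force: 10.0
t: 6.7
tcp_pos: [0.6451, 0.0212, 0.0128]
orientation: [0.0, 1.0, 0.002, 0.0]
wrist_force: [-1.9, -0.1, 4.6]
grip_width: 0.368
finger_force: 10.0
```

Contact with the table shows in the force reading. Now I release and lift, then measure everything from the midpoint.

```bash
python3 -m handwheel '[0,0,0,0,0,0, 0,0,0,0,0,0, 0,0,0,0,0,0, 0,0,0,0,0,0, 0,0,0,0,0,0, 0,0,0,0,0,0]' 1
python3 -m handwheel '[0,0,0.1,0,0,0, 0,0,0.3,0,0,0, 0,0,0.5,0,0,0, 0,0,0.75,0,0,0, 0,0,1,0,0,0, 0,0,1,0,0,0]'
python3 -m handwheel '[-0.3,0,0.3,0,0,0, -0.3,0,0.6,0,0,0, -0.3,0,0.7,0,0,0, -0.3,0,0.7,0,0,0, -0.3,0,0.7,0,0,0, -0.3,0,0.7,0,0,0]'
python3 - <<'E'
from m import *
def go(n):
    c=cam(n); save(c,n+'3.png'); np.savez(n+'3.npz',p=c['pixels'],x=c['xyz'],z=c['range_z'])
    edges(c,(.5,.75,-.04,.08,.035,.08),(645,21,0),n+' box')
    edges(c,(.5,.78,-.215,-.1,.0035,.013),(627,-162,0),n+' bslab')
    edges(c,(.55,.744,.14,.27,.017,.06),(657,203,-8.5),n+' gon')
    edges(c,(.5,.8,.12,.28,.0035,.013),(660,201,-8.5),n+' rslab')
    measure(c,{'bstop':(.71,.8,-.22,-.1,.02,.045),'rstop':(.748,.82,.12,.28,.02,.045)},n)
go('wrist'); go('wrist'); go('top')
E
```

```text
t: 7.2
tcp_pos: [0.6448, 0.0213, 0.0119]
orientation: [-0.0, 1.0, 0.002, -0.0]
wrist_force: [0.7, -0.1, 1.2]
grip_width: 0.775
finger_force: 0.0
t: 7.7
tcp_pos: [0.6502, 0.0206, 0.1734]
orientation: [0.001, 1.0, 0.002, 0.008]
wrist_force: [1.0, -0.7, 0.8]
grip_width: 1.001
finger_force: 0.0
t: 8.2
tcp_pos: [0.5998, 0.0213, 0.2673]
orientation: [0.0, 1.0, 0.002, 0.0]
wrist_force: [0.4, 0.3, -0.5]
grip_width: 1.003
finger_force: 0.0
wrist box x,y,yaw [6.438e+02 2.060e+01 2.000e-01] len,wid [145.4  34.8] edge yaw diff 0.7 z [46.6 49.6 52.6]
wrist bslab x,y,yaw [ 6.287e+02 -1.631e+02 -4.000e-01] len,wid [218.6  68.6] edge yaw diff 0.1 z [5.8 7.3 8.7]
wrist gon x,y,yaw [660.7 201.   -8.3] len,wid [157.2  35.1] edge yaw diff 0.0 z [20.6 22.6 38. ]
wrist rslab x,y,yaw [663.4 200.1  -9.5] len,wid [221.9  69. ] edge yaw diff -0.1 z [5.9 7.6 9. ]
wrist bstop 686 [ 731.7 -164.4   66.7   12.8   88.5] z pct [25.9 34.  35.6] rgb [111. 172. 248.]
wrist rstop 729 [764.9 183.1  66.   12.8  81. ] z pct [26.7 34.2 35.9] rgb [254. 103.  97.]
wrist box x,y,yaw [6.437e+02 2.060e+01 2.000e-01] len,wid [145
[... 437 characters left out ...]
. 173. 248.]
wrist rstop 742 [764.8 183.2  65.8  12.7  80.5] z pct [26.8 34.3 36. ] rgb [254. 104.  97.]
top box x,y,yaw [ 5.905e+02  2.150e+01 -1.000e-01] len,wid [35.7 33. ] edge yaw diff 0.6 z [46.5 49.8 53.9]
top bslab x,y,yaw [ 6.255e+02 -1.625e+02 -6.000e-01] len,wid [213.2  67.4] edge yaw diff 0.5 z [ 4.7  7.4 10.5]Traceback (most recent call last):
  File "<stdin>", line 9, in <module>
  File "<stdin>", line 6, in go
  File "m.py", line 18, in edges
    k,l,st,_=cv2.connectedComponentsWithStats(m.astype(np.uint8)); m=l==1+st[1:,4].argmax()
                                                                          ~~~~~~~~~~~~~~~^^
ValueError: attempt to get argmax of an empty sequence
```

View pics/wrist3.png

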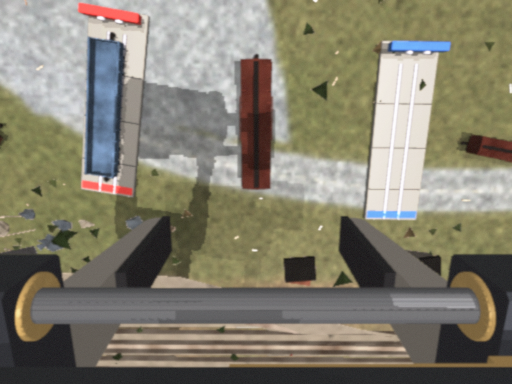

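The picture shows the boxcar upright at (256,123), the gondola at (105,108) on the red slab, and an empty blue slab from (390,219) to (415,47). The slab ends from depth disagree by about 4 mm, so I check them against colour edges projected onto the slab plane in two views.

```bash
python3 - <<'E'
from m import *
from scipy.ndimage import map_coordinates as mc
C={'wrist':cam('wrist'),'top':cam('top')}
z0=np.load('top0.npz'); C['top0']=dict(C['top']); C['top0']['pixels']=z0['p']
def prof(c,ox,oy,yaw,s,t,z):
    a=np.radians(yaw); P=np.stack([ox+s*np.cos(a)-t*np.sin(a),oy+s*np.sin(a)+t*np.cos(a),np.full(len(s),z)],1)/1000
    W=c['W']; q=(P-W[:3,3])@W[:3,:3]; K=c['camera_matrix']; u=q[:,0]/q[:,2]*K[0,0]+K[0,2]; v=q[:,1]/q[:,2]*K[1,1]+K[1,2]
    return np.stack([mc(c['pixels'][...,k].astype(float),[v,u],order=1) for k in range(3)],1)
def edge(g,s,lo,hi):
    k=(s>=lo)&(s<=hi); d=np.abs(np.gradient(g,axis=0)).sum(1)[k]; d=np.where(d>.5*d.max(),d,0); i=d.argmax(); w=slice(max(0,i-6),i+7); return round(float((s[k][w]*d[w]).sum()/d[w].sum()),1)
s=np.arange(-135,135,.5)
for n,c in C.items():
    for nm,o in(('blue',(628,-163,-.5)),('red',(662,200.5,-9.4))):
        g=np.mean([prof(c,*o,s,t,8) for t in range(-28,29,2)],0)
        gt=np.mean([prof(c,*o,s,t,35) for t in range(-24,25,2)],0)
        print(n,nm,'near edge',edge(g,s,-125,-106),'stripe in',edge(g,s,-105,-92),'stop base',edge(g,s,85,110),'stop top front/back',edge(gt,s,85,106),edge(gt,s,106,125))
        for x in(-80,85):
            def wid(x):
                g=np.mean([np.array([prof(c,*o,np.array([x+d]),t,8)[0] for t in np.arange(-50,50,.5)]) for d in(-4,0,4)],0); t=np.arange(-50,50,.5)
                return edge(g,t,-45,-28),edge(g,t,28,45)
            print('   side edges at',x,wid(x))
E
```

```text
wrist blue near edge -109.5 stripe in -97.3 stop base 104.0 stop top front/back 99.8 110.0
   side edges at -80 (-34.8, 34.4)
   side edges at 85 (-35.3, 34.0)
wrist red near edge -108.7 stripe in -97.2 stop base 104.3 stop top front/back 99.8 111.1
   side edges at -80 (-34.8, 33.6)
   side edges at 85 (-35.6, 43.9)
top blue near edge -109.9 stripe in -98.1 stop base 104.6 stop top front/back 99.2 109.4
   side edges at -80 (-33.5, 36.4)
   side edges at 85 (-32.8, 35.1)
top red near edge -109.0 stripe in -97.4 stop base 91.0 stop top front/back 97.4 123.5
   side edges at -80 (-33.0, 34.6)
   side edges at 85 (-37.1, 34.3)
top0 blue near edge -110.3 stripe in -99.3 stop base 103.9 stop top front/back 98.1 109.9
   side edges at -80 (-33.5, 36.5)
   side edges at 85 (-33.3, 35.1)
top0 red near edge -110.8 stripe in -97.8 stop base 99.8 stop top front/back 93.8 110.3
   side edges at -80 (-33.3, 35.5)
   side edges at 85 (-32.9, 35.3)
```

```bash
python3 -m handwheel '[0.1,0.25,0,0,0,-0.1, 0.2,0.5,0,0,0,-0.2, 0.3,0.75,-0.1,0,0,-0.29, 0.4,1,-0.2,0,0,-0.29, 0.4,1,-0.4,0,0,-0.29, 0.4,1,-0.4,0,0,-0.29, 0.4,1,-0.4,0,0,-0.29]' 1
python3 -m handwheel '[0,0.2,0,0,0,0, 0,0.2,-0.2,0,0,0, 0,0.2,-0.4,0,0,0, 0,0.2,-0.6,0,0,0, 0,0.2,-0.8,0,0,0, 0,0.2,-0.9,0,0,0, 0,0.2,-0.9,0,0,0, 0,0.2,-0.9,0,0,0]'
python3 - <<'E'
from h import *
from scipy.spatial.transform import Rotation as R
s=sensors.state(); print(s['tcp_pos'].round(4)); q=s['orientation']; print(2*np.degrees(np.arctan2(q[2],q[1])))
E
```

```text
t: 9.03
tcp_pos: [0.658, 0.1711, 0.2041]
orientation: [0.001, 0.997, -0.074, -0.003]
wrist_force: [-0.3, -0.1, 0.6]
grip_width: 1.0
finger_force: 0.0
t: 9.7
tcp_pos: [0.6605, 0.2005, 0.0735]
orientation: [-0.0, 0.997, -0.074, 0.0]
wrist_force: [0.2, -0.1, 1.0]
grip_width: 0.999
finger_force: 0.0
[0.6605 0.2005 0.0735]
-8.542946281726746
```

Lower to TCP z about 13 mm, then close gently.

```bash
python3 -m handwheel '[0,0.007,-0.1,0,0,0.006, 0,0.007,-0.2,0,0,0.006, 0,0.007,-0.3,0,0,0.006, 0,0.007,-0.36,0,0,0.006, 0,0.007,-0.4,0,0,0.006, 0,0.007,-0.4,0,0,0.006, 0,0.007,-0.4,0,0,0.006]'
python3 -m handwheel '[0,0,0,0,0,0, 0,0,0,0,0,0, 0,0,0,0,0,0, 0,0,0,0,0,0, 0,0,0,0,0,0, 0,0,0,0,0,0, 0,0,0,0,0,0, 0,0,0,0,0,0, 0,0,0,0,0,0, 0,0,0,0,0,0, 0,0,0,0,0,0, 0,0,0,0,0,0]' 0.2 10
```

```text
t: 10.28
tcp_pos: [0.6596, 0.2024, 0.0116]
orientation: [0.0, 0.997, -0.072, -0.0]
wrist_force: [-0.0, 0.4, -0.1]
grip_width: 1.0
finger_force: 0.0
t: 11.28
tcp_pos: [0.6598, 0.2024, 0.0121]
orientation: [-0.0, 0.997, -0.072, -0.0]
wrist_force: [0.0, -0.8, -0.5]
grip_width: 0.37
finger_force: 10.0
```

```bash
python3 -m handwheel '[0,0,0.08,0,0,0, 0,0,0.2,0,0,0, 0,0,0.4,0,0,0, 0,0,0.6,0,0,0, 0,-0.1,0.7,0,0,0, 0,-0.25,0.7,0,0,0.05, -0.05,-0.45,0.7,0,0,0.1, -0.1,-0.65,0.7,0,0,0.15, -0.15,-0.85,0.7,0,0,0.2, -0.2,-1,0.7,0,0,0.26, -0.2,-1,0.7,0,0,0.26]'
python3 -m handwheel '[0,-0.2,0,0,0,0, 0,-0.4,0,0,0,0, 0,-0.6,0,0,0,0, 0,-0.8,0,0,0,0, 0,-0.95,0,0,0,0, 0,-1,0,0,0,0, 0,-1,0,0,0,0]'
python3 -m handwheel '[0,-0.15,0,0,0,0, 0,-0.3,0,0,0,0, 0,-0.43,0,0,0,0, 0,-0.43,-0.15,0,0,0, 0,-0.43,-0.3,0,0,0, 0,-0.43,-0.45,0,0,0, 0,-0.43,-0.55,0,0,0, 0,-0.43,-0.62,0,0,0, 0,-0.43,-0.62,0,0,0, 0,-0.43,-0.62,0,0,0]'
python3 - <<'E'
from m import *
s=sensors.state(); q=s['orientation']; print(s['tcp_pos'].round(4),2*np.degrees(np.arctan2(q[2],q[1])))
c=cam('wrist'); save(c,'w4.png')
E
```

```text
t: 12.2
tcp_pos: [0.629, 0.0482, 0.1178]
orientation: [0.001, 1.0, -0.006, -0.0]
wrist_force: [-0.2, -0.1, -0.9]
grip_width: 0.369
finger_force: 10.0
t: 12.78
tcp_pos: [0.6301, -0.0989, 0.1176]
orientation: [0.0, 1.0, -0.006, 0.0]
wrist_force: [0.2, 0.4, -1.3]
grip_width: 0.373
finger_force: 10.0
t: 13.62
tcp_pos: [0.6301, -0.1614, 0.0243]
orientation: [-0.0, 1.0, -0.004, -0.0]
wrist_force: [0.2, 0.3, -1.1]
grip_width: 0.374
finger_force: 10.0
[ 0.6301 -0.1614  0.0243] -0.4544733997532101
```

View pics/w4.png

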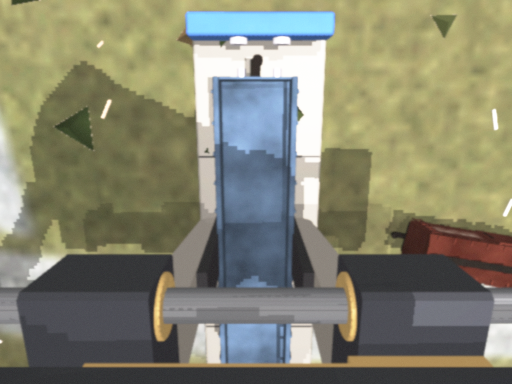

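The gondola (255,200) is in line over the blue slab; the slab centre is about 4 px to the right. I shift about 1 mm and lower in fine steps.

```bash
python3 -m handwheel '[0,-0.009,-0.02,0,0,0, 0,-0.009,-0.04,0,0,0, 0,-0.009,-0.055,0,0,0, 0,-0.009,-0.065,0,0,0, 0,-0.009,-0.07,0,0,0, 0,-0.009,-0.07,0,0,0, 0,-0.009,-0.07,0,0,0]'
python3 -m handwheel '[0,0,-0.005,0,0,0, 0,0,-0.005,0,0,0, 0,0,-0.005,0,0,0]'
python3 -m handwheel '[0,0,-0.005,0,0,0, 0,0,-0.005,0,0,0, 0,0,-0.005,0,0,0]'
```

```text
t: 14.25
tcp_pos: [0.6298, -0.1635, 0.0136]
orientation: [-0.0, 1.0, -0.004, -0.0]
wrist_force: [0.5, -0.3, -2.0]
grip_width: 0.371
finger_force: 10.0
t: 14.5
tcp_pos: [0.6299, -0.1635, 0.0128]
orientation: [-0.0, 1.0, -0.004, 0.0]
wrist_force: [0.4, 0.0, -0.5]
grip_width: 0.372
finger_force: 10.0
t: 14.75
tcp_pos: [0.6299, -0.1635, 0.0121]
orientation: [0.0, 1.0, -0.004, 0.0]
wrist_force: [-0.1, -0.0, -1.1]
grip_width: 0.37
finger_force: 10.0
```

```bash
python3 -m handwheel '[0,0,-0.005,0,0,0, 0,0,-0.005,0,0,0, 0,0,-0.005,0,0,0]'
python3 -m handwheel '[0,0,-0.003,0,0,0, 0,0,-0.003,0,0,0, 0,0,-0.003,0,0,0]'
```

```text
t: 15.0
tcp_pos: [0.63, -0.1636, 0.012]
orientation: [0.0, 1.0, -0.004, 0.0]
wrist_force: [-2.8, 1.4, 5.3]
grip_width: 0.37
finger_force: 10.0
t: 15.25
tcp_pos: [0.63, -0.1635, 0.0119]
orientation: [0.0, 1.0, -0.004, -0.0]
wrist_force: [-3.5, 0.8, 7.2]
grip_width: 0.377
finger_force: 10.0
```

```bash
python3 -m handwheel '[0,0,0.005,0,0,0, 0,0,0.005,0,0,0, 0,0,0.005,0,0,0, 0,0,0.005,0,0,0, 0,0,0.005,0,0,0, 0,0,0.005,0,0,0, 0,0,0.005,0,0,0]' 1
python3 -m handwheel '[0,0,0.1,0,0,0, 0,0,0.3,0,0,0, 0,0,0.5,0,0,0, 0,0,0.75,0,0,0, 0,0,1,0,0,0, 0,0,1,0,0,0]'
python3 -m handwheel '[-0.2,0.25,0.3,0,0,0, -0.2,0.5,0.6,0,0,0, -0.2,0.75,0.7,0,0,0, -0.2,1,0.7,0,0,0, -0.2,1,0.7,0,0,0, -0.2,1,0.7,0,0,0, -0.2,1,0.7,0,0,0]'
python3 - <<'E'
from m import *
print(sensors.state()['tcp_pos'].round(4), sensors.state()['orientation'].round(4))
c=cam('wrist'); save(c,'w5.png'); n='w'
edges(c,(.5,.75,-.04,.08,.035,.08),(645,21,0),n+' box')
edges(c,(.5,.715,-.215,-.1,.018,.06),(630,-162,0),n+' gon')
edges(c,(.5,.78,-.215,-.1,.0035,.013),(627,-162,0),n+' bslab')
edges(c,(.5,.8,.12,.28,.0035,.013),(660,201,-8.5),n+' rslab')
measure(c,{'bstop':(.715,.8,-.22,-.1,.02,.045),'rstop':(.748,.82,.12,.28,.02,.045)},n)
E
```

```text
t: 15.83
tcp_pos: [0.6298, -0.1635, 0.0115]
orientation: [-0.0, 1.0, -0.004, -0.0]
wrist_force: [0.4, -0.5, 0.1]
grip_width: 0.857
finger_force: 0.0
t: 16.33
tcp_pos: [0.6348, -0.1657, 0.1731]
orientation: [0.004, 1.0, -0.004, 0.008]
wrist_force: [0.6, 0.3, 1.5]
grip_width: 1.002
finger_force: 0.0
t: 16.92
tcp_pos: [0.6002, -0.0125, 0.2684]
orientation: [0.0, 1.0, -0.003, 0.001]
wrist_force: [-0.4, 0.2, 0.6]
grip_width: 1.002
finger_force: 0.0
[ 0.6002 -0.0125  0.2684] [ 5.0e-04  1.0e+00 -3.1e-03  1.3e-03]
w box x,y,yaw [6.437e+02 2.040e+01 3.000e-01] len,wid [145.9  35. ] edge yaw diff 0.5 z [46.5 49.6 52.6]
w gon x,y,yaw [ 6.305e+02 -1.633e+02 -5.000e-01] len,wid [156.8  35.2] edge yaw diff 0.0 z [20.3 22.2 37.8]
w bslab x,y,yaw [ 6.290e+02 -1.633e+02 -4.000e-01] len,wid [221.8  69.1] edge yaw diff 0.0 z [5.7 7.3 8.7]
w rslab x,y,yaw [662.8 200.   -9.3] len,wid [218.8  68.6] edge yaw diff 0.1 z [6.1 7.6 9. ]
w bstop 685 [ 731.7 -164.5   66.6   12.5   89.7] z pct [26.8 34.  35.6] rgb [117. 182. 251.]
w rstop 731 [764.9 183.2  66.4  12.7  81. ] z pct [26.8 34.3 35.9] rgb [255. 105.  98.]
```

View pics/w5.png

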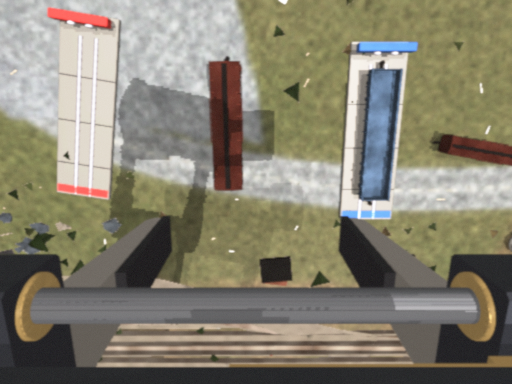

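The gondola stands centred and in line on the blue slab at (380,135). Next I fetch the boxcar at (226,125).

```bash
python3 -m handwheel '[0.15,0.12,0,0,0,0.02, 0.3,0.225,-0.1,0,0,0.02, 0.3,0.225,-0.3,0,0,0.02, 0.3,0.225,-0.5,0,0,0.02, 0.3,0.225,-0.7,0,0,0.02, 0.3,0.225,-0.9,0,0,0.02, 0.3,0.225,-1,0,0,0.02, 0.3,0.225,-1,0,0,0.02, 0.3,0.225,-1,0,0,0.02]' 1
python3 -m handwheel '[0,0,-0.15,0,0,0, 0,0,-0.3,0,0,0, 0,0,-0.45,0,0,0, 0,0,-0.58,0,0,0, 0,0,-0.65,0,0,0, 0,0,-0.69,0,0,0, 0,0,-0.69,0,0,0, 0,0,-0.69,0,0,0]'
python3 -m handwheel '[0,0,0,0,0,0, 0,0,0,0,0,0, 0,0,0,0,0,0, 0,0,0,0,0,0, 0,0,0,0,0,0, 0,0,0,0,0,0, 0,0,0,0,0,0, 0,0,0,0,0,0, 0,0,0,0,0,0, 0,0,0,0,0,0, 0,0,0,0,0,0, 0,0,0,0,0,0]' 0.2 10
python3 -c "
from h import *
s=sensors.state(); q=s['orientation']; print(s['tcp_pos'].round(4),2*np.degrees(np.arctan2(q[2],q[1])))"
```

```text
t: 17.72
tcp_pos: [0.644, 0.0189, 0.1154]
orientation: [-0.0, 1.0, 0.0, -0.001]
wrist_force: [-0.4, 0.3, 0.0]
grip_width: 0.998
finger_force: 0.0
t: 18.38
tcp_pos: [0.6461, 0.0199, 0.0147]
orientation: [0.0, 1.0, 0.001, 0.001]
wrist_force: [0.2, 0.1, 0.4]
grip_width: 0.998
finger_force: 0.0
t: 19.38
tcp_pos: [0.6448, 0.0202, 0.0131]
orientation: [0.0, 1.0, 0.001, -0.0]
wrist_force: [-1.2, 1.1, 0.5]
grip_width: 0.365
finger_force: 10.0
[0.6448 0.0202 0.0131] 0.10107154242469589
```

```bash
python3 -m handwheel '[0,0,0.08,0,0,0, 0,0,0.2,0,0,0, 0,0,0.4,0,0,0, 0,0.1,0.5,0,0,0, 0,0.25,0.5,0,0,-0.06, 0.05,0.45,0.5,0,0,-0.12, 0.1,0.65,0.5,0,0,-0.2, 0.13,0.85,0.5,0,0,-0.27, 0.13,0.95,0.5,0,0,-0.317, 0.13,1,0.5,0,0,-0.317, 0.13,1,0.5,0,0,-0.317]'
python3 -m handwheel '[0,0.08,0,0,0,0, 0,0.15,0,0,0,0, 0,0.2,0,0,0,0, 0,0.2,-0.1,0,0,0, 0,0.2,-0.2,0,0,0, 0,0.2,-0.3,0,0,0, 0,0.2,-0.36,0,0,0, 0,0.2,-0.4,0,0,0, 0,0.2,-0.4,0,0,0, 0,0.2,-0.4,0,0,0]'
python3 - <<'E'
from m import *
s=sensors.state(); q=s['orientation']; print(s['tcp_pos'].round(4),2*np.degrees(np.arctan2(q[2],q[1])))
c=cam('wrist'); save(c,'w6.png')
E
```

```text
t: 20.3
tcp_pos: [0.6641, 0.1718, 0.0886]
orientation: [-0.0, 0.997, -0.081, 0.0]
wrist_force: [-0.1, 0.2, -0.9]
grip_width: 0.364
finger_force: 10.0
t: 21.13
tcp_pos: [0.6642, 0.2, 0.0276]
orientation: [0.0, 0.997, -0.082, -0.0]
wrist_force: [0.1, -0.1, -1.6]
grip_width: 0.367
finger_force: 10.0
[0.6642 0.2    0.0276] -9.428834482904861
```

View pics/w6.png

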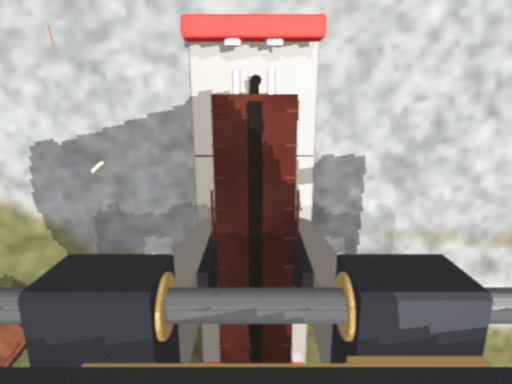

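The boxcar (255,220) is in line with the red slab (190–319 at the top). Lower gently.

```bash
python3 -m handwheel '[0,0,-0.015,0,0,0, 0,0,-0.025,0,0,0, 0,0,-0.035,0,0,0, 0,0,-0.035,0,0,0, 0,0,-0.035,0,0,0]'
python3 -m handwheel '[0,0,-0.005,0,0,0, 0,0,-0.005,0,0,0, 0,0,-0.005,0,0,0]'
python3 -m handwheel '[0,0,-0.005,0,0,0, 0,0,-0.005,0,0,0, 0,0,-0.005,0,0,0]'
```

```text
t: 21.6
tcp_pos: [0.6643, 0.2003, 0.0229]
orientation: [0.0, 0.997, -0.082, -0.0]
wrist_force: [0.1, 0.2, -1.7]
grip_width: 0.366
finger_force: 10.0
t: 21.85
tcp_pos: [0.6644, 0.2003, 0.0222]
orientation: [0.0, 0.997, -0.082, 0.0]
wrist_force: [-0.0, 0.2, -1.4]
grip_width: 0.367
finger_force: 10.0
t: 22.1
tcp_pos: [0.6643, 0.2002, 0.0213]
orientation: [0.0, 0.997, -0.082, -0.0]
wrist_force: [0.4, -0.5, -1.3]
grip_width: 0.364
finger_force: 10.0
```

```bash
python3 -m handwheel '[0,0,-0.004,0,0,0, 0,0,-0.004,0,0,0, 0,0,-0.004,0,0,0]'
python3 -m handwheel '[0,0,-0.004,0,0,0, 0,0,-0.004,0,0,0, 0,0,-0.004,0,0,0]'
```

```text
t: 22.35
tcp_pos: [0.6645, 0.2003, 0.0211]
orientation: [-0.0, 0.997, -0.082, 0.0]
wrist_force: [-0.0, 0.0, 0.8]
grip_width: 0.365
finger_force: 10.0
t: 22.6
tcp_pos: [0.6646, 0.2004, 0.0209]
orientation: [-0.0, 0.997, -0.082, 0.0]
wrist_force: [-2.6, -0.0, 4.6]
grip_width: 0.363
finger_force: 10.0
```

```bash
python3 -m handwheel '[0,0,0.003,0,0,0, 0,0,0.003,0,0,0, 0,0,0.003,0,0,0, 0,0,0.003,0,0,0, 0,0,0.003,0,0,0, 0,0,0.003,0,0,0, 0,0,0.003,0,0,0]' 1
python3 -m handwheel '[0,0,0.1,0,0,0, 0,0,0.3,0,0,0, 0,0,0.5,0,0,0, 0,0,0.75,0,0,0, 0,0,1,0,0,0, 0,0,1,0,0,0]'
python3 -m handwheel '[-0.4,-0.25,0.3,0,0,0, -0.4,-0.5,0.6,0,0,0, -0.4,-0.75,0.7,0,0,0, -0.4,-1,0.7,0,0,0, -0.4,-1,0.7,0,0,0, -0.4,-1,0.7,0,0,0, -0.4,-1,0.7,0,0,0]'
python3 - <<'E'
from m import *
c=cam('wrist'); save(c,'w7.png'); n='w'
edges(c,(.55,.745,.14,.27,.045,.08),(663,200,-9),n+' box')
edges(c,(.5,.715,-.215,-.1,.018,.06),(630,-162,0),n+' gon')
edges(c,(.5,.8,.12,.28,.0035,.013),(660,201,-8.5),n+' rslab')
edges(c,(.5,.78,-.215,-.1,.0035,.013),(627,-162,0),n+' bslab')
measure(c,{'rstop':(.75,.82,.12,.28,.02,.045)},n)
E
```

```text
t: 23.18
tcp_pos: [0.6643, 0.2002, 0.0205]
orientation: [0.0, 0.997, -0.082, -0.0]
wrist_force: [-0.5, -0.4, -0.5]
grip_width: 0.856
finger_force: 0.0
t: 23.68
tcp_pos: [0.6695, 0.201, 0.1828]
orientation: [-0.002, 0.997, -0.082, 0.009]
wrist_force: [1.3, -0.6, 1.7]
grip_width: 1.002
finger_force: 0.0
t: 24.27
tcp_pos: [0.6049, 0.0488, 0.2779]
orientation: [-0.0, 0.997, -0.084, 0.002]
wrist_force: [0.7, 0.5, -0.2]
grip_width: 0.999
finger_force: 0.0
w box x,y,yaw [663.9 200.2  -9.3] len,wid [145.   35.3] edge yaw diff 1.2 z [50.5 57.6 60.7]
w gon x,y,yaw [ 6.309e+02 -1.632e+02 -5.000e-01] len,wid [156.7  35.2] edge yaw diff 0.1 z [20.2 22.5 37.7]
w rslab x,y,yaw [659.4 177.2  -9.4] len,wid [221.3  22.3] edge yaw diff 0.2 z [6.  7.6 9. ]
w bslab x,y,yaw [ 6.299e+02 -1.404e+02 -5.000e-01] len,wid [222.3  23.5] edge yaw diff 0.2 z [5.6 7.3 8.7]
w rstop 614 [764.6 183.4  65.3  12.2  81. ] z pct [28.6 34.4 36.1] rgb [255. 105.  99.]
```

View pics/w7.png

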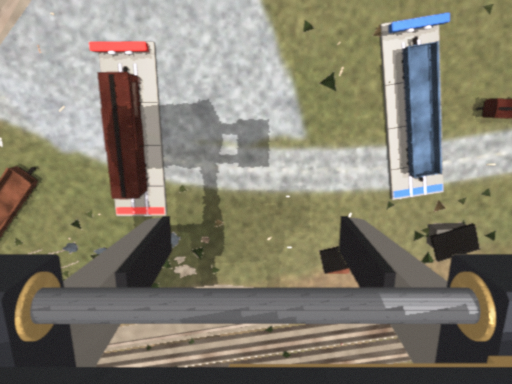

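The boxcar (123,135) stands upright and in line on the red slab, and the gondola (423,110) on the blue slab. Both are within about 2 mm of centre, so I hand in the job.

```bash
python3 -c "
from plant import robot
print(robot.finish_job())"
```

```text
the job is handed in; nothing more can be done
None
```

I swapped the wagons and handed the job in at about 24 s: the red boxcar stands on the red siding and the blue gondola on the blue, each upright, in line with its rails, within about 2 mm of its slab's middle by the wrist camera, and released.

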